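# Set the gauge blade under the tile and close the bonding jig

## Task

Slide the steel gauge blade lying on the jig's board into the gap under the upper white tile until the dark line across the blade is level with that tile's front edge. Then gently lower the hinged aluminium cover until it rests on its stop. Leave the tile lying in its seat and do not disturb the other things on the bench.

Things in the scene. Friction and masses are not known exactly. Their poses are not given: they have to be found in the camera images.
- jig: Fixed tile jig: plywood board 18 mm thick, x -302 to +145, y -90 to +90. Origin on the bench below the middle of the tiles' front edge; x = the way the blade goes in, z up. A lower tile lies flush with the board at x = 0 to 120; the gap over it is 10 mm high, 66 mm wide. Guides 12 to 14 mm high before it: 66 mm apart at x = -15 to 0, flaring to 101 mm at x = -73; the board behind is open.
- mouth (a point): Middle of the gap's mouth: on the board's top (18 mm above the bench), right below the upper tile's front edge. Axes as the jig's.
- blade: Loose gauge blade, 160 mm long, about 250 g, lying flat on the board. Origin on its underside at mid-length; x axis towards the blade's tip, z up. Steel blade 60 mm wide, 5 mm thick, up to the tip at x = +80; wooden handle 50 mm wide, 26 mm high, from its flat rear end at x = -80 to -10.
- blade_line (a point): Middle of the dark line across the blade, on the blade's underside level: 40 mm behind the tip (blade x = +40). With the line level with the mouth, 40 mm of the blade is in the gap.
- top_tile: Loose upper white tile 120 x 110 x 8 mm, resting on the jig's ledges 28 mm above the bench, held by low lips; origin at the centre of its underside, x axis as the jig's.
- cover (a joint): Hinge of the aluminium cover (rad): 0 = level, resting on its stop; grows as it opens upward; starts at 0.8 to 1.2. Stiff: it stays where it is left. The cover is a plate 90 mm wide (along jig x), 8 mm thick, its mid-plane through the hinge axis, reaching 166 mm from the axis. Its underside carries a rubber pad.
- cover_hinge (a point): Middle of the cover's hinge axis, which lies along the jig's x axis, 46 mm above the bench, at jig x = 67.5, y = -80. The closed cover reaches from it towards jig +y, and its free edge lies over the rubber stop at jig y = +81. Axes as the jig's.
- cover_edge (a point): Middle of the cover's free edge, on its outer (upper when closed) face. Axes turn with the cover: y from hinge to edge, z out of the outer face.
- float: Bystander: rubber grout float, 190 x 90 mm, 65 mm high, with a handle on top; origin under its centre.
- trowel: Bystander: blue plastic notched trowel, 190 x 97 mm, 47 mm high; origin under its centre.
- scraper: Bystander: steel putty scraper with black handle, 167 mm long, 60 mm wide, 18 mm high; origin on its underside.
- spare_tile: Bystander: loose white tile 120 x 110 x 8 mm on the bench; origin under its centre.
- grout_tub: Bystander: closed tub 100 mm across, 110 mm high; origin under its centre.
- mug: Bystander: white mug 80 mm across, 90 mm high; origin under its centre.
Mind the look-alikes: they are no part of the job. Leave any orange or turquoise look-alike of the blade alone.

How it is judged (in metres and radians):
On the way, in this order (a step that is already met when the one before it is completed fails the run):
1. the blade is in the gap to its line while the cover is still open (x of blade_line in the frame of mouth between -0.005 and 0.005 m and y of blade_line in the frame of mouth between -0.008 and 0.008 m and z of blade_line in the frame of mouth between -0.004 and 0.006 m and angle between the x axis of blade and the x axis of jig, either way round below 0.13 rad and value of joint cover above 0.5 rad), for 0.2 s.
2. the cover is lowered onto its stop (value of joint cover below 0.04 rad), for 0.2 s.
At the end, for the whole second after the job is handed in: The blade lies flat in the gap, straight, its line level with the upper tile's front edge within 5 mm, at rest; the cover rests on its stop (within 0.04 rad); the upper tile is within 8 mm of where it lay (x of blade_line in the frame of mouth between -0.005 and 0.005 m and y of blade_line in the frame of mouth between -0.008 and 0.008 m and z of blade_line in the frame of mouth between -0.004 and 0.006 m and angle between the x axis of blade and the x axis of jig, either way round below 0.13 rad and value of joint cover below 0.04 rad and linear speed of blade below 0.01 m/s and distance of top_tile from where it was at the start of the episode below 0.008 m); the robot touches nothing.
It fails at once if the cover is slammed (closing faster than 2.5 rad/s) (velocity of joint cover below -2.5 rad/s).
It fails at once if the upper tile is pushed out of its seat (more than 10 mm) (distance of top_tile from where it was at the start of the episode above 0.01 m).
It fails at once if a bystander is moved more than 30 mm (distance of any of float, trowel, scraper, spare_tile, grout_tub, mug from where it was at the start of the episode above 0.03 m).
It also fails if it takes over 59 s, if anything falls off the work surface, if the arm or the gripper's body presses on something with over 40 N, if the wrist force passes 120 N, or if a joint passes its speed limit or range.

## Robot

A 6-joint arm with a two-finger parallel gripper is mounted at the origin on the work surface. World frame = base frame: x ahead of the robot, y to its left, z up, the work surface at z = 0. Lengths are in m, angles in degrees, forces in N, time in s.
With the tool pointing down it reaches from about 0.275 to 0.825 m from the base axis. Payload 4.9 kg.
Tool frame: the origin (TCP) lies between the finger pads; the fingertips stand 22 mm ahead of it and the grasp point (between the pads) lies 3 mm ahead of it; z points along the fingers, y is the line along which they close (so a half turn about z gives the same grasp; the last joint's range is limited). The gripper opens to 85 mm and grips with 20 to 120 N. Pads are 22 mm wide; open, the fingers measure 114 mm over their backs; the gripper's body (76 mm by 85 mm) begins 54 mm behind the grasp point. The pads swing forward as they close: fully open they stand 13 mm farther back than shut.
Start: joints at [68.228, 18.69, -11.035, 60.275, 0, 82.311], TCP at [0.134, 0.533, 0.253] pointing down, gripper open.
Joint ranges: [-152.03, 152.03], [-55.5, 102.48], [-74.3, 77.21], [-110.64, 120.58], [-84.22, 78.4], [-180, 180]. Speed limits (degrees/s): [147.25, 147.25, 180, 180, 180, 180].

## Interface

Orientations are given as [roll, pitch, yaw] about the fixed x, y, z axes, in that order (R = Rz(yaw) Ry(pitch) Rx(roll)).
In Python, from rig import env, capture gives the robot as it stands.
- The arm moves only by the tool move_arm, never from a script. Its argument "motion" is a list of rows, each a list of 7 numbers: the shift along the tool's x, y, z in cm, then the turn, a rotation vector about the tool's x, y, z in degrees, then the opening, from 0 (shut) to 1 (fully open). In form: [[x, y, z, ax, ay, az, gripper], ...]. A call has 1 to 5 rows; each row is the pose to reach, as a shift and turn from the pose commanded when the call began, along the tool's axes at that moment; what a row does not reach only later rows make up. A row lasts 1/10 s, in which the tool goes at most 50 mm and 8.59 degrees, less where a joint would pass 70% of its speed; a pose out of reach is approached as far as the arm can. A call with a gripper value outside its range is refused whole. The fingers move at their own pace and stop on an object; the grip force is fixed at half the most. Time passes only in rows, so rows that repeat a pose let the fingers close. It gives the time, the measured TCP pose, the force, the opening and the grip force at its end, in the units of the state.
- env.get_state(): the state, without advancing time (a new reading comes with each control period).
- capture(name): name is "side" or "top" or "wrist"; returns a dict with "pixels" (420x560x3 uint8, red, green, blue), "intrinsics" (3x3 intrinsics, pixels), "eye" and "orientation" of the camera in the world. Camera axes: x right, y down, z forward; pixel columns grow to the right and rows downward; lengths in m; the calibration is good to about 2 mm. A picture is of the moment at which its call begins. There is no depth.
- env.finish_job(): hands the job in; it is judged then, once.
The state is a dict: "time": time; "joint_positions": joint angles; "qvel": joint speeds; "tau": joint torques, N m; "tool_pos": TCP position; "ee_rot": TCP orientation; "contact_force": force on the tool from outside, world axes, zero at the start; "wrist_torque": the same for the moment, N m; "grip_width": opening from 0.0 (shut) to 1.0 (fully open); "grip_force": force on a finger pad.
Only numpy, scipy, OpenCV 4.12 (cv2) and the standard library are available. Lean on these libraries where they do the work, as an engineer would, in place of code of your own. Each camera call takes 0.05 s, during which the arm holds its last target. There are 200 camera calls.

## Working session

There is one attempt and no reset: what is moved stays moved. The work goes in short steps, Python scripts to look and compute and a tool call to move; the robot and the scene stay as the last step left them, time stands still between calls to the robot, and variables do not carry over. Pictures are saved under pics/ and viewed, at most 11 in all, crops included, and the job is handed in when it is done.

Besides the shell and the picture viewer there is one more tool, called after "Emit:" in YAML: its name, and indented under it one key for each argument. move_arm: Moves the arm, as the interface text tells. Its arguments: {"type":"object","properties":{"motion":{"type":"array","items":{"type":"array","items":{"type":"number"}}}},"required":["motion"]}

```bash
mkdir -p pics; ls; python3 - <<'E'
from rig import env,capture
import cv2,pickle
for n in ["side","top"]:
    c=capture(n); cv2.imwrite(f"pics/{n}0.png",c["pixels"][:,:,::-1]); pickle.dump(c,open(f"pics/{n}0.pkl","wb"))
    print(n,c["intrinsics"],c["eye"],c["orientation"])
s=env.get_state();print(s)
E
```

```text
pics
side [[466.99657883   0.         273.76363328]
 [  0.         466.99657883 203.4590364 ]
 [  0.           0.           1.        ]] [ 0.20126805 -0.71788067  0.70304336] [-130.12111926   -1.26777466  -23.71893403]
top [[482.48552807   0.         274.88641499]
 [  0.         482.48552807 213.16427585]
 [  0.           0.           1.        ]] [ 0.36684243 -0.03140238  1.2170334 ] [-171.2048099     0.86874039  -91.69279679]
{'time': 0.1, 'joint_positions': array([ 6.82259762e+01,  1.87275059e+01, -1.10842809e+01,  6.02764431e+01,
       -1.45615864e-03,  8.23131661e+01]), 'qvel': array([ 0.05664155, -0.03730334,  0.10135658,  0.01470652,  0.04934831,
       -0.057987  ]), 'tau': array([-1.02303413e-04, -4.44237936e+01,  2.63039249e+01,  7.84792443e-03,
       -2.29694951e-04,  2.01428037e-06]), 'tool_pos': array([0.13366349, 0.53301433, 0.2525974 ]), 'ee_rot': array([-1.79912368e+02, -1.03584282e-02,  1.65912803e+02]), 'contact_force': array([-0.2034094 , -0.58636712, -0.18798628]), 'wrist_torque': array([ 0.02530313,  0.02573956, -0.01287048]), 'grip_force': 0.0, 'grip_width': 0.996901326005249}
```

View pics/top0.png

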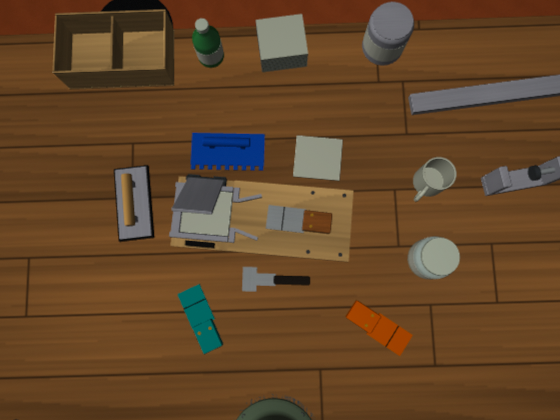

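View pics/side0.png

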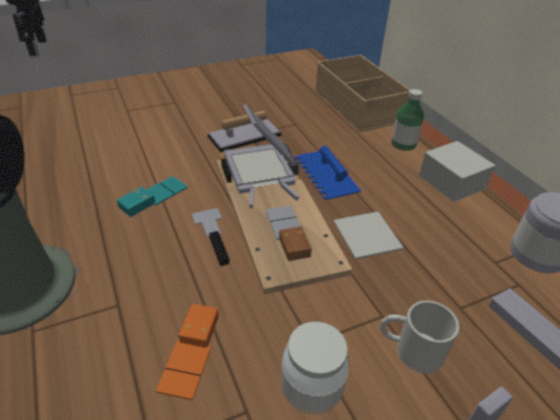

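The top view shows these candidates for the blade:
- Steel blade with a wooden handle, on the board at (300,220).
- Scraper with a black handle, at (275,280).
- Orange look-alike at (380,327).
- Turquoise look-alike at (200,318).

I choose (300,220), which is steel and wood on the board. The cover is open at (200,195), the float is at (133,203) and the trowel at (228,150).

```bash
python3 - <<'E'
import cv2
a=cv2.imread("pics/top0.png")[168:268,165:360]
a=cv2.convertScaleAbs(cv2.resize(a,None,fx=4,fy=4,interpolation=cv2.INTER_CUBIC),alpha=1.5)
cv2.imwrite("pics/topc.png",a)
b=cv2.imread("pics/side0.png")[95:295,200:360]
b=cv2.convertScaleAbs(cv2.resize(b,None,fx=3,fy=3,interpolation=cv2.INTER_CUBIC),alpha=1.3)
cv2.imwrite("pics/sidec.png",b)
E
```

```text
(no output)
```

View pics/topc.png

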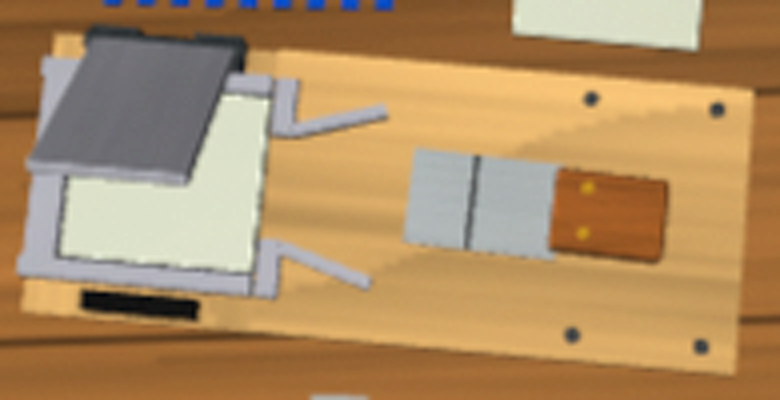

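View pics/sidec.png

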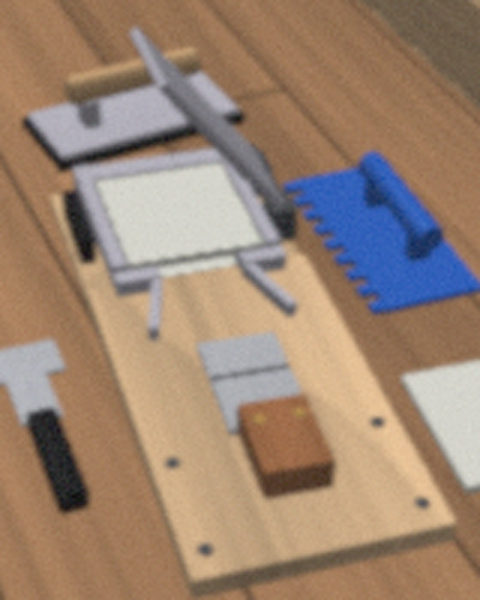

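The crops show the steel blade with its dark line at top-crop (472,203) and its wooden handle rear at (663,222). The tile front edge is at about (260,185), and the cover free edge is at (28,165)–(187,182). This confirms the choice. Next I fit the jig, blade and cover jointly from both views.

```bash
cat > h.py <<'E'
import numpy as np,pickle
from scipy.spatial.transform import Rotation as R
from scipy.optimize import least_squares
def proj(c,P):
    Rc=R.from_euler('xyz',c["orientation"],degrees=True).as_matrix()
    q=(np.atleast_2d(P)-c["eye"])@Rc; k=c["intrinsics"]
    return np.c_[k[0,0]*q[:,0]/q[:,2]+k[0,2],k[1,1]*q[:,1]/q[:,2]+k[1,2]]
def fit(obs,x0):  # obs: (cam, localpoint, pixel)
    def T(p,l): return p[:3]+R.from_euler('z',p[3]).apply(l)
    f=lambda p:np.concatenate([(proj(c,T(p,l))-u).ravel() for c,l,u in obs])
    s=least_squares(f,x0,loss='soft_l1',x_scale=[.01,.01,.01,.1]); return s.x,f(s.x).reshape(-1,2)
E
python3 - <<'E'
from h import *
top,side=[pickle.load(open(f"pics/{n}0.pkl","rb")) for n in("top","side")]
t=lambda x,y:(165+(x+.5)/4-.5,168+(y+.5)/4-.5)
s=lambda x,y:(200+(x+.5)/3-.5,95+(y+.5)/3-.5)
m=lambda *a:np.array(a)/1000
J=[(top,m(-302,-90,18),t(753,90)),(top,m(-302,90,18),t(735,374)),(top,m(145,90,18),t(20,310)),(top,m(145,-90,18),t(57,35)),
(top,m(0,55,36),t(252,272)),(top,m(120,55,36),t(57,257)),
(side,m(-302,-90,18),s(455,522)),(side,m(-302,90,18),s(192,582)),(side,m(145,90,18),s(52,195))]
j,e=fit(J,[.4,.1,0,1.5]);print("jig",j[:3],np.degrees(j[3]));print(e.round(1).tolist())
B=[(top,m(80,-30,5),t(416,149)),(top,m(80,30,5),t(404,241)),(top,m(40,-30,5),t(478,156)),(top,m(40,30,5),t(467,249)),
(top,m(-80,-25,26),t(667,181)),(top,m(-80,25,26),t(659,263)),
(side,m(80,30,5),s(198,343)),(side,m(80,-30,5),s(277,333)),(side,m(40,30,5),s(211,381)),(side,m(40,-30,5),s(287,365)),(side,m(-80,25,26),s(268,473)),(side,m(-80,-25,26),s(332,460))]
b,e=fit(B,[.4,-.1,0.02,1.5]);print("blade",b[:3],np.degrees(b[3]));print(e.round(1).tolist())
# blade in jig
print("blade in jig",R.from_euler('z',-j[3]).apply(b[:3]-j[:3]),np.degrees(b[3]-j[3]))
# cover angle, free lower edge top view & side tip
for a in np.arange(.7,1.35,.1):
    P=[[dx,-.08+.166*np.cos(a)-h*np.sin(a),.046+.166*np.sin(a)+h*np.cos(a)] for dx in(.1125,.0225) for h in (.004,-.004)]
    W=j[:3]+R.from_euler('z',j[3]).apply(P)
    print(round(a,2),((proj(top,W)-[165,168])*4).round().astype(int).tolist(),((proj(side,W)-[200,95])*3).round().astype(int).tolist())
E
```

```text
jig [ 0.55231725  0.09295072 -0.00460631] 83.16308773573087
[[-0.2, 0.3], [-0.5, 0.2], [-0.0, 0.3], [-0.7, -0.8], [0.1, 0.2], [0.8, -0.3], [0.4, 0.7], [0.3, 0.3], [-0.7, -1.6]]
blade [ 0.53288324 -0.07690853  0.01536045] 80.96099766971008
[[-0.4, -0.4], [-0.5, 0.1], [-0.1, -0.2], [-0.4, 0.1], [0.8, 0.2], [0.5, -0.3], [-0.2, 0.2], [-0.8, -0.5], [-0.1, -0.8], [1.0, 0.3], [-1.3, 0.4], [1.6, 0.5]]
blade in jig [-0.17096488 -0.00092485  0.01996677] -2.202090066020781
0.7 [[29, 212], [30, 223], [189, 226], [189, 237]] [[104, 58], [98, 66], [132, 117], [126, 125]]
0.8 [[27, 189], [28, 200], [188, 203], [188, 214]] [[118, 43], [111, 50], [147, 101], [140, 109]]
0.9 [[25, 163], [26, 176], [188, 177], [188, 190]] [[134, 29], [126, 36], [164, 86], [156, 93]]
1.0 [[24, 135], [25, 149], [188, 150], [188, 163]] [[151, 16], [142, 22], [182, 73], [173, 79]]
1.1 [[24, 106], [24, 121], [189, 121], [188, 135]] [[169, 5], [160, 10], [201, 61], [192, 66]]
1.2 [[25, 76], [25, 91], [190, 91], [189, 105]] [[188, -5], [179, -1], [221, 50], [212, 55]]
1.3 [[27, 46], [26, 61], [192, 60], [191, 75]] [[207, -13], [198, -10], [242, 41], [232, 45]]
```

The jig is at about (0.552, 0.093), yaw 83.2°. The blade is at jig x = -171 mm, y = -1 mm, yaw -2.2°, and the cover is at about 0.90 rad. First move: above the handle.

```bash
cat > go.py <<'E'
import sys
from h import *
from rig import env
def go(p,yaw,tilt=(0,0)):
    s=env.get_state(); Rt=R.from_euler('xyz',s["ee_rot"],degrees=True)
    tgt=R.from_euler('xyz',[180+tilt[0],tilt[1],yaw],degrees=True)
    d=Rt.inv().apply(np.array(p)-s["tool_pos"])*100
    rv=np.degrees((Rt.inv()*tgt).as_rotvec())
    print("t",round(s["time"],2),"pos",s["tool_pos"].round(4),"rot",s["ee_rot"].round(2),"F",s["contact_force"].round(1),"grip",round(s["grip_width"],3),round(s["grip_force"],1),"delta",d.round(2).tolist(),rv.round(2).tolist())
if __name__=="__main__":
    a=list(map(float,sys.argv[1:])); go(a[:3],a[3])
E
python3 go.py 0.525 -0.126 0.253 81
```

```text
t 0.1 pos [0.1337 0.533  0.2526] rot [-1.7991e+02 -1.0000e-02  1.6591e+02] F [-0.2 -0.6 -0.2] grip 0.997 0.0 delta [-54.0, -54.39, 0.03] [-0.08, 0.06, 84.91]
```

Emit:
move_arm:
  motion:
    - [-3,-3,0,0,0,6,1]
    - [-6.5,-6.5,0,0,0,12,1]
    - [-10,-10,0,0,0,18,1]
    - [-13.5,-13.5,0,0,0,24,1]
    - [-17,-17,0,0,0,30,1]

```text
time: 0.6
tool_pos: [0.2576, 0.3254, 0.253]
ee_rot: [-180.0, 0.0, 135.7]
contact_force: [1.7, -1.0, -0.5]
grip_width: 1.002
grip_force: 0.0
```

```bash
python3 go.py 0.525 -0.126 0.253 81
```

```text
t 0.6 pos [0.2576 0.3254 0.253 ] rot [-1.7998e+02  1.0000e-02  1.3573e+02] F [ 1.7 -1.  -0.5] grip 1.002 0.0 delta [-50.66, -13.66, 0.02] [-0.01, 0.02, 54.73]
```

Emit:
move_arm:
  motion:
    - [-4.8,-1.3,0,0,0,5.5,1]
    - [-9.6,-2.6,0,0,0,11,1]
    - [-14.4,-3.9,0,0,0,16.5,1]
    - [-19.2,-5.2,0,0,0,22,1]
    - [-24,-6.5,0,0,0,27.5,1]

```text
time: 1.1
tool_pos: [0.3849, 0.1116, 0.2533]
ee_rot: [180.0, -0.0, 108.2]
contact_force: [1.1, 1.1, 0.2]
grip_width: 1.003
grip_force: 0.0
```

```bash
python3 go.py 0.525 -0.126 0.2 81
```

```text
t 1.1 pos [0.3849 0.1116 0.2533] rot [ 1.7999e+02 -1.0000e-02  1.0818e+02] F [1.1 1.1 0.2] grip 1.003 0.0 delta [-26.95, 5.89, 5.32] [0.01, -0.01, 27.18]
```

Emit:
move_arm:
  motion:
    - [-4.8,1,0.5,0,0,5.5,1]
    - [-10,2.2,1.5,0,0,11,1]
    - [-15,3.3,3,0,0,16.5,1]
    - [-20,4.4,4,0,0,22,1]
    - [-24.5,5.4,5,0,0,27.2,1]

```text
time: 1.6
tool_pos: [0.5101, -0.098, 0.204]
ee_rot: [-180.0, -0.0, 81.0]
contact_force: [1.4, 0.8, 0.7]
grip_width: 1.003
grip_force: 0.0
```

Emit:
move_arm:
  motion:
    - [-2.2,-0.6,0.3,0,0,0,1]
    - [-2.2,-0.6,0.3,0,0,0,1]

```text
time: 1.8
tool_pos: [0.4994, -0.1192, 0.2002]
ee_rot: [-179.8, -0.0, 81.0]
contact_force: [0.2, -0.3, 0.4]
grip_width: 1.002
grip_force: 0.0
```

```bash
python3 go.py 0.525 -0.126 0.1 81; python3 - <<'E'
from h import *
from rig import capture
import cv2
c=capture("wrist"); pickle.dump(c,open("pics/w1.pkl","wb"))
cv2.imwrite("pics/w1.png",cv2.convertScaleAbs(c["pixels"][:,:,::-1],alpha=1.4))
# predicted blade corners
b=np.array([.5329,-.0769,.0154]);L=np.array([[80,-30,5],[80,30,5],[40,-30,5],[40,30,5],[-80,-25,26],[-80,25,26],[-10,-25,26],[-10,25,26]])/1000
print(c["eye"],c["orientation"],proj(c,b+R.from_euler('z',80.96,degrees=True).apply(L)).round().tolist())
E
```

```text
t 1.8 pos [ 0.4994 -0.1192  0.2002] rot [-179.82   -0.     80.97] F [ 0.2 -0.3  0.4] grip 1.002 0.0 delta [-0.27, 2.67, 10.01] [-0.18, -0.0, -0.03]
[ 0.51068834 -0.04889462  0.32103118] [ 1.63746422e+02  1.58346595e-01 -9.01135801e+00] [[348.0, 45.0], [277.0, 45.0], [345.0, 94.0], [277.0, 94.0], [336.0, 229.0], [283.0, 229.0], [340.0, 154.0], [283.0, 154.0]]
```

View pics/w1.png

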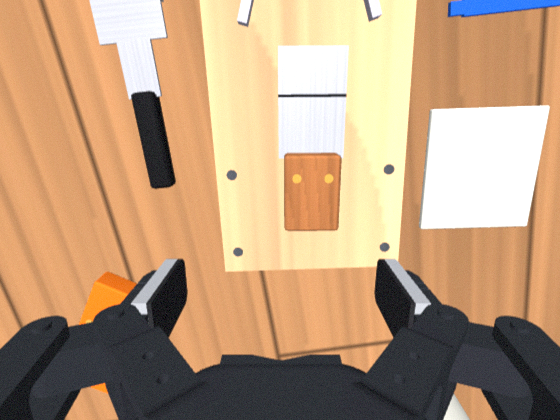

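The wrist view shows the handle at (312,192) and the line at (312,95), both within 2 px (about 2 mm) of prediction. The look-alikes are elsewhere (orange at (110,290), scraper at (140,90)). Descending around the handle.

Emit:
move_arm:
  motion:
    - [-0.3,2.8,1,0,0,0,1]
    - [-0.3,2.8,4,0,0,0,1]
    - [-0.3,2.8,7,0,0,0,1]
    - [-0.3,2.8,10,0,0,0,1]
    - [-0.3,2.8,10,0,0,0,1]

```text
time: 2.35
tool_pos: [0.5246, -0.1215, 0.0986]
ee_rot: [-179.6, -0.1, 81.3]
contact_force: [0.4, -0.2, -0.1]
grip_width: 1.002
grip_force: 0.0
```

```bash
python3 go.py 0.5265 -0.126 0.046 81
```

```text
t 2.35 pos [ 0.5246 -0.1215  0.0986] rot [-1.796e+02 -1.100e-01  8.133e+01] F [ 0.4 -0.2 -0.1] grip 1.002 0.0 delta [-0.43, 0.29, 5.26] [-0.4, -0.11, 0.33]
```

Emit:
move_arm:
  motion:
    - [-0.4,0.2,1.5,0,0,0,1]
    - [-0.4,0.2,3,0,0,0,1]
    - [-0.4,0.2,4.2,0,0,0,1]
    - [-0.4,0.2,5,0,0,0,1]
    - [-0.4,0.2,5.2,0,0,0,1]

```text
time: 2.85
tool_pos: [0.5288, -0.1278, 0.0496]
ee_rot: [-180.0, -0.0, 81.2]
contact_force: [-0.5, 1.1, 0.5]
grip_width: 1.002
grip_force: 0.0
```

Emit:
move_arm:
  motion:
    - [0,0,0,0,0,0,0.85]
    - [0,0,0,0,0,0,0.75]
    - [0,0,0,0,0,0,0.7]
    - [0,0,0,0,0,0,0.65]
    - [0,0,0,0,0,0,0.6]

```text
time: 3.35
tool_pos: [0.5283, -0.1283, 0.0499]
ee_rot: [-179.9, 0.0, 81.2]
contact_force: [-2.9, -0.0, 0.9]
grip_width: 0.6
grip_force: 0.9
```

```bash
python3 go.py 0.5265 -0.126 0.046 81
```

```text
t 3.35 pos [ 0.5283 -0.1283  0.0499] rot [-1.7994e+02  1.0000e-02  8.1210e+01] F [-2.9 -0.   0.9] grip 0.6 0.9 delta [0.2, -0.22, 0.39] [-0.06, 0.01, 0.21]
```

Emit:
move_arm:
  motion:
    - [0,0,0,0,0,0,0.75]
    - [0,0,0,0,0,0,0.75]
    - [0.1,-0.1,0.3,0,0,0,0.75]
    - [0.1,-0.1,0.5,0,0,0,0.75]
    - [0.1,-0.1,0.5,0,0,0,0.75]

```text
time: 3.85
tool_pos: [0.5278, -0.127, 0.0443]
ee_rot: [-180.0, -0.0, 81.2]
contact_force: [-0.1, -0.5, -0.5]
grip_width: 0.748
grip_force: 0.0
```

Emit:
move_arm:
  motion:
    - [0,0,0,0,0,0,0.6]
    - [0,0,0,0,0,0,0.5]
    - [0,0,0,0,0,0,0.5]
    - [0,0,0,0,0,0,0.5]
    - [0,0,0,0,0,0,0.5]

```text
time: 4.35
tool_pos: [0.5283, -0.1272, 0.045]
ee_rot: [180.0, 0.0, 81.2]
contact_force: [-0.7, 1.0, 5.3]
grip_width: 0.569
grip_force: 63.3
```

```bash
cat > blade.py <<'E'
from h import *
from rig import env,capture
import cv2,sys
c=capture("wrist");n=sys.argv[1];pickle.dump(c,open(f"pics/{n}.pkl","wb"))
cv2.imwrite(f"pics/{n}.png",cv2.convertScaleAbs(c["pixels"][:,:,::-1],alpha=1.4))
E
python3 blade.py w2;python3 go.py 0.5265 -0.126 0.046 83.2
```

```text
t 4.4 pos [ 0.5283 -0.1272  0.045 ] rot [1.7998e+02 1.0000e-02 8.1220e+01] F [-1.  -0.2  5.9] grip 0.572 63.3 delta [0.1, -0.19, -0.1] [0.02, 0.01, -1.98]
```

View pics/w2.png

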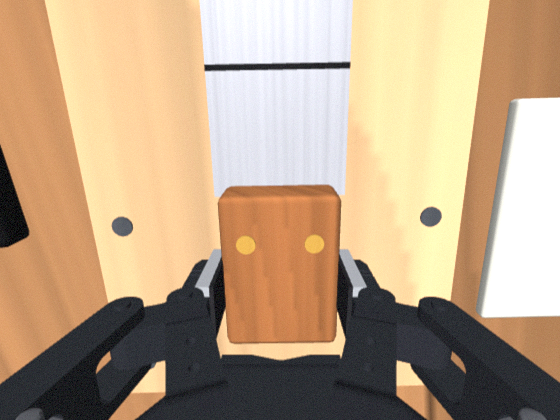

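The handle is gripped (63 N), and the line is at pixel row 67, columns 205–350. Now compute the slide.

```bash
cat >> h.py <<'E'
def ray(c,u,z):
    Rc=R.from_euler('xyz',c["orientation"],degrees=True).as_matrix()
    d=Rc@np.linalg.solve(c["intrinsics"],[u[0],u[1],1]); return c["eye"]+d*(z-c["eye"][2])/d[2]
JP=np.array([.55232,.09295,0]);JY=83.16
tojig=lambda P:R.from_euler('z',-JY,degrees=True).apply(np.asarray(P)-JP)
toworld=lambda P:JP+R.from_euler('z',JY,degrees=True).apply(P)
E
python3 - <<'E'
from h import *; from rig import env
c=pickle.load(open("pics/w2.pkl","rb"))
l,r=ray(c,(205,67.5),.023),ray(c,(350,65.5),.023)
print(l,r,np.linalg.norm(l-r),tojig((l+r)/2)*1000, "linenormal yaw",np.degrees(np.arctan2(*(r-l)[:2]))-JY)
t=env.get_state()["tool_pos"];print("tcp jig",tojig(t)*1000)
# screws in jig (two holes) for the jig frame check via both cams
for u in((122,226),(430,216)): print(tojig(ray(c,u,.018))*1000)
tp=pickle.load(open("pics/top0.pkl","rb"))
for x,y in((571,335),(591,98),(701,346),(717,109)): print("top",tojig(ray(tp,(165+(x+.5)/4-.5,168+(y+.5)/4-.5),.018))*1000)
E
```

```text
[ 0.5108783  -0.03438149  0.023     ] [ 0.57017769 -0.04273679  0.023     ] 0.059885130054117226 [-131.97753047   -3.9542854    23.        ] linenormal yaw 14.860196840478551
tcp jig [-221.4838765    -2.34791629   45.02916414]
[-201.05624929   74.88781777   18.        ]
[-200.96980277  -75.67119308   18.        ]
top [-199.75073016   74.72209573   18.        ]
top [-200.43094707  -75.7217585    18.        ]
top [-280.41566034   74.38504694   18.        ]
top [-280.11053884  -75.5573524    18.        ]
```

The screw holes agree between the cameras to about 1 mm, so the jig frame is good. The line is at jig (-132,-4), blade yaw about -1.5°. First stage: line to x = -52, straightened.

```bash
python3 - <<'E'
from h import *; from go import go
for x in(-.1415,-.0895): p=toworld([x,-.001,.046]);print(p); go(p,82.7)
E
```

```text
[ 0.53646063 -0.04766199  0.046     ]
t 4.4 pos [ 0.5283 -0.1272  0.045 ] rot [1.7998e+02 1.0000e-02 8.1220e+01] F [-1.  -0.2  5.9] grip 0.572 63.3 delta [7.99, -0.41, -0.1] [0.02, 0.01, -1.48]
[0.54265369 0.00396791 0.046     ]
t 4.4 pos [ 0.5283 -0.1272  0.045 ] rot [1.7998e+02 1.0000e-02 8.1220e+01] F [-1.  -0.2  5.9] grip 0.572 63.3 delta [13.19, -0.58, -0.1] [0.02, 0.01, -1.48]
```

Emit:
move_arm:
  motion:
    - [0.5,0,-0.1,0,0,-0.5,0.5]
    - [1.5,-0.1,-0.1,0,0,-0.8,0.5]
    - [2.8,-0.2,-0.1,0,0,-1.2,0.5]
    - [4.2,-0.3,-0.1,0,0,-1.5,0.5]
    - [5.5,-0.3,-0.1,0,0,-1.5,0.5]

```text
time: 4.9
tool_pos: [0.5332, -0.0706, 0.0454]
ee_rot: [-179.9, -0.0, 82.8]
contact_force: [0.8, 0.6, -2.5]
grip_width: 0.571
grip_force: 62.4
```

Emit:
move_arm:
  motion:
    - [1,0,0,0,0,0,0.5]
    - [2,0,0,0,0,0,0.5]
    - [2.5,-0.1,0,0,0,0,0.5]
    - [2.5,-0.1,0,0,0,0,0.5]

```text
time: 5.3
tool_pos: [0.5356, -0.0466, 0.0457]
ee_rot: [-180.0, 0.0, 82.8]
contact_force: [-0.1, 0.1, -3.6]
grip_width: 0.573
grip_force: 62.4
```

```bash
python3 blade.py w3; python3 - <<'E'
from h import *; from go import go
go(toworld([-.0895,-.001,.046]),82.7)
E
```

```text
t 5.35 pos [ 0.5357 -0.0473  0.0457] rot [-1.7999e+02  2.0000e-02  8.2750e+01] F [-0.2 -0.6 -2.8] grip 0.569 62.4 delta [5.17, 0.05, -0.03] [-0.01, 0.02, 0.05]
```

View pics/w3.png

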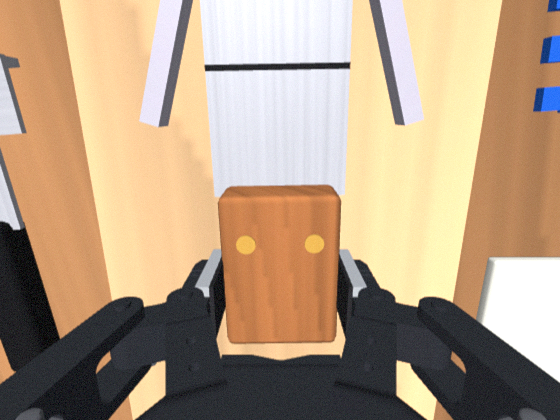

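The blade is square between the guides (ends at (154,122) and (408,120)), about 1 mm left of centre. Sliding in slowly.

Emit:
move_arm:
  motion:
    - [0.6,0.1,0,0,0,0,0.5]
    - [1.2,0.1,0,0,0,0,0.5]
    - [1.8,0.1,0,0,0,0,0.5]
    - [2.4,0.1,0,0,0,0,0.5]
    - [3,0.1,0,0,0,0,0.5]

```text
time: 5.85
tool_pos: [0.5406, -0.0173, 0.0457]
ee_rot: [-180.0, -0.0, 82.7]
contact_force: [-0.4, -0.6, -2.0]
grip_width: 0.569
grip_force: 62.4
```

Emit:
move_arm:
  motion:
    - [0.6,0,0,0,0,0,0.5]
    - [1.2,0,0,0,0,0,0.5]
    - [1.7,0,0,0,0,0,0.5]
    - [1.9,0,0,0,0,0,0.5]
    - [1.9,0,0,0,0,0,0.5]

```text
time: 6.35
tool_pos: [0.543, 0.0013, 0.0457]
ee_rot: [180.0, 0.0, 82.7]
contact_force: [0.5, -0.4, -2.8]
grip_width: 0.566
grip_force: 62.4
```

```bash
python3 blade.py w4; python3 - <<'E'
from h import *; from go import go
go(toworld([-.0895,-.001,.046]),82.7)
E
```

```text
t 6.4 pos [0.5429 0.0011 0.0457] rot [-1.800e+02  1.000e-02  8.273e+01] F [ 0.1 -0.2 -1.8] grip 0.569 62.4 delta [0.28, -0.06, -0.03] [-0.0, 0.01, 0.03]
```

View pics/w4.png

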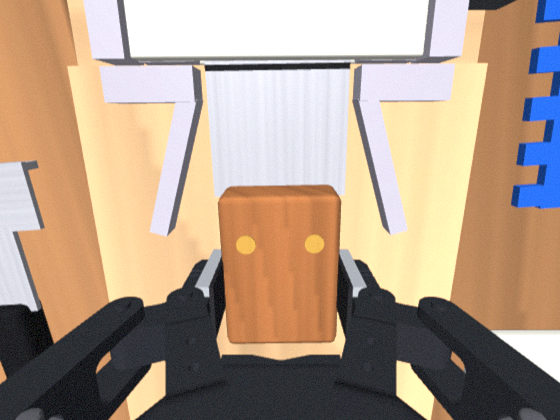

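The blade is between the guides and under the tile edge, with the line at row 67 and the tile edge at about row 58–62. Compute the remainder.

```bash
python3 - <<'E'
from h import *
c=pickle.load(open("pics/w4.pkl","rb"))
print("eye jig",tojig(c["eye"])*1000)
for u,z in(((277,67.5),.023),((277,65),.023),((277,57),.036),((277,59),.036),((277,62),.028),((277,64),.028)): print(u,z,(tojig(ray(c,u,z))*1000).round(1))
for x,z in((0,.036),(0,.028),(-.003,.018)): print(x,z,proj(c,toworld([x,0,z])))
p=c["pixels"];
for r in range(50,75): print(r,p[r,277].tolist(),end=' ')
E
```

```text
eye jig [-20.8456454   -1.91291062 166.60670651]
(277, 67.5) 0.023 [-2.8 -0.7 23. ]
(277, 65) 0.023 [-1.9 -0.7 23. ]
(277, 57) 0.036 [-0.8 -0.8 36. ]
(277, 59) 0.036 [-1.5 -0.8 36. ]
(277, 62) 0.028 [-1.4 -0.7 28. ]
(277, 64) 0.028 [-2.2 -0.7 28. ]
0 0.036 [[274.83348373  54.58418333]]
0 0.028 [[275.16573005  58.08841124]]
-0.003 0.018 [[275.60627909  69.4844202 ]]
50 [201, 200, 190] 51 [204, 202, 193] 52 [200, 199, 191] 53 [203, 202, 194] 54 [198, 195, 189] 55 [167, 167, 159] 56 [125, 126, 120] 57 [91, 90, 88] 58 [85, 85, 79] 59 [88, 88, 86] 60 [147, 147, 153] 61 [178, 178, 188] 62 [176, 178, 188] 63 [123, 125, 132] 64 [47, 46, 49] 65 [24, 24, 26] 66 [31, 33, 37] 67 [29, 29, 32] 68 [28, 31, 31] 69 [65, 66, 70] 70 [141, 144, 150] 71 [178, 178, 187] 72 [177, 178, 187] 73 [176, 176, 185] 74 [174, 178, 186]
```

The tile edge is at x ≈ -0.5 and the line at ≈ -2.4. Push 2 mm more, lower 1 mm and release.

Emit:
move_arm:
  motion:
    - [0.1,0,0,0,0,0,0.5]
    - [0.2,0,0,0,0,0,0.5]
    - [0.2,0,0.05,0,0,0,0.5]
    - [0.2,0,0.1,0,0,0,0.5]
    - [0.2,0,0.1,0,0,0,0.5]

```text
time: 6.9
tool_pos: [0.5433, 0.0029, 0.0451]
ee_rot: [180.0, -0.0, 82.7]
contact_force: [-2.2, 1.1, 1.8]
grip_width: 0.568
grip_force: 62.8
```

Emit:
move_arm:
  motion:
    - [0,0,0,0,0,0,0.65]
    - [0,0,0,0,0,0,0.75]
    - [0,0,0,0,0,0,0.8]
    - [0,0,0,0,0,0,0.8]
    - [0,0,0,0,0,0,0.8]

```text
time: 7.4
tool_pos: [0.5433, 0.003, 0.0448]
ee_rot: [180.0, -0.0, 82.7]
contact_force: [0.2, -0.2, 0.3]
grip_width: 0.801
grip_force: 0.0
```

```bash
python3 blade.py w5; python3 - <<'E'
from h import *; from go import go
go(toworld([-.0895,-.001,.046]),82.7)
c=pickle.load(open("pics/w5.pkl","rb"));p=c["pixels"]
for r in range(48,72): print(r,p[r,277].tolist(),end=' ')
for x,z in((0,.036),(0,.028),(0,.023)): print(x,z,proj(c,toworld([x,0,z])))
for col in(200,220,340,355): print(col,p[52:80:1,col].mean(1).astype(int).tolist())
E
```

```text
t 7.45 pos [0.5432 0.003  0.0447] rot [180.     0.    82.72] F [ 0.6  0.3 -0.3] grip 0.804 0.0 delta [0.09, -0.07, -0.13] [0.0, 0.0, 0.02]
48 [197, 198, 188] 49 [196, 196, 187] 50 [194, 195, 187] 51 [198, 198, 188] 52 [196, 196, 189] 53 [197, 196, 189] 54 [195, 196, 186] 55 [198, 198, 190] 56 [197, 199, 189] 57 [199, 198, 191] 58 [198, 199, 189] 59 [183, 182, 176] 60 [141, 141, 136] 61 [103, 103, 100] 62 [87, 89, 83] 63 [81, 80, 76] 64 [69, 68, 67] 65 [31, 34, 36] 66 [32, 30, 34] 67 [29, 24, 27] 68 [32, 30, 33] 69 [61, 62, 65] 70 [138, 139, 146] 71 [169, 172, 179] 0 0.036 [[274.46857794  59.122156  ]]
0 0.028 [[274.82194754  62.36647423]]
0 0.023 [[275.02185372  64.20183088]]
200 [194, 192, 196, 192, 192, 194, 196, 191, 165, 125, 94, 83, 89, 146, 162, 131, 115, 137, 154, 154, 156, 154, 151, 145, 132, 133, 123, 114]
220 [193, 195, 194, 193, 192, 193, 194, 185, 159, 120, 89, 82, 74, 53, 31, 27, 26, 27, 63, 142, 174, 173, 168, 173, 169, 169, 168, 171]
340 [194, 192, 193, 193, 192, 194, 187, 162, 121, 92, 85, 85, 61, 31, 19, 32, 85, 148, 170, 169, 169, 168, 169, 171, 168, 168, 167, 169]
355 [192, 192, 194, 194, 194, 191, 184, 159, 115, 90, 83, 81, 88, 88, 84, 102, 141, 155, 158, 154, 124, 86, 80, 82, 82, 85, 82, 84]
```

The line is within about 1 mm of the tile edge and the gripper is open. Lift, then go above the cover.

Emit:
move_arm:
  motion:
    - [0,0,-1,0,0,0,0.8]
    - [0,0,-4,0,0,0,0.8]
    - [0,0,-8.5,0,0,0,0.8]
    - [0,0,-13,0,0,0,0.8]
    - [0,0,-17.5,0,0,0,0]

```text
time: 7.95
tool_pos: [0.5428, 0.0031, 0.2223]
ee_rot: [180.0, 0.0, 82.7]
contact_force: [0.6, -0.3, 0.3]
grip_width: 0.644
grip_force: 0.0
```

Emit:
move_arm:
  motion:
    - [0,0,-3,0,0,0,0]
    - [0,0,-5,0,0,0,0]
    - [0,0,-5,0,0,0,0]

```text
time: 8.25
tool_pos: [0.5449, 0.0028, 0.2739]
ee_rot: [179.6, 0.0, 82.7]
contact_force: [0.5, -0.2, 0.1]
grip_width: 0.118
grip_force: 0.0
```

```bash
python3 - <<'E'
from h import *; from go import go
from rig import capture; import cv2
go(toworld([.0675,-.004,.25]),83.2)
ims=[]
for n in("top","side"):
    c=capture(n); pickle.dump(c,open(f"pics/{n}1.pkl","wb"))
    ims.append(cv2.resize(c["pixels"][165:270,160:300] if n=="top" else c["pixels"][95:265,200:360],(400,300 if n=="top" else 425),interpolation=cv2.INTER_CUBIC)[:,:,::-1])
ims[0]=cv2.copyMakeBorder(ims[0],0,125,0,0,0)
cv2.imwrite("pics/chk.png",cv2.convertScaleAbs(np.hstack(ims),alpha=1.3))
E
```

```text
t 8.25 pos [0.5449 0.0028 0.2739] rot [179.6    0.    82.72] F [ 0.5 -0.2  0.1] grip 0.118 0.0 delta [15.78, -0.08, 2.39] [0.4, 0.0, -0.48]
```

View pics/chk.png

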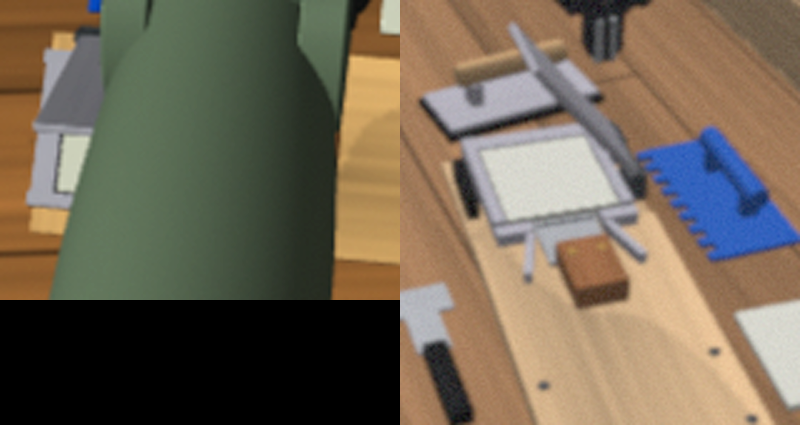

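The side view shows the blade seated straight under the tile with the line at the edge (handle at (590,265)), the tile undisturbed and the cover still open. Move over the cover's outer face.

Emit:
move_arm:
  motion:
    - [3.5,0,0,0,0,-0.5,0]
    - [7.5,0,0,0,0,-0.5,0]
    - [11.5,0,0,0,0,-0.5,0]
    - [15,-0.1,1,0,0,-0.5,0]
    - [15.8,-0.1,2.4,0,0,-0.5,0]

```text
time: 8.85
tool_pos: [0.5617, 0.163, 0.2442]
ee_rot: [-179.9, -0.0, 83.4]
contact_force: [0.7, -0.4, -0.5]
grip_width: 0.005
grip_force: 0.0
```

Emit:
move_arm:
  motion:
    - [0,0,0.5,0,0,0,0]
    - [0,0,1,0,0,0,0]
    - [0,0,1,0,0,0,0]

```text
time: 9.15
tool_pos: [0.5616, 0.1585, 0.2346]
ee_rot: [-179.9, 0.1, 83.1]
contact_force: [0.3, 0.3, 0.2]
grip_width: 0.0
grip_force: 0.0
```

```bash
cat > arc.py <<'E'
from h import *; from rig import env
s=env.get_state();t=tojig(s["tool_pos"])*1000
print("t",round(s["time"],2),"tcp jig",t.round(1),"rot",s["ee_rot"].round(1),"F",s["contact_force"].round(1))
# delta (tool x,y,z cm) to arc angles, contact corner at r=140 on outer face, tip half-width e
e=10
for a in(.95,.85,.75,.65,.55,.45,.35,.25,.15,.05,0):
    P=[67.5,-80+140*np.cos(a)-4*np.sin(a)-e,46+140*np.sin(a)+4*np.cos(a)+22]
    print(a,((P-t)*[1,-1,-1]/10).round(2))
E
python3 arc.py
```

```text
t 9.15 tcp jig [ 66.2  -1.4 234.6] rot [-1.799e+02  1.000e-01  8.310e+01] F [0.3 0.3 0.2]
0.95 [0.13 1.04 5.04]
0.85 [ 0.13 -0.08  5.88]
0.75 [ 0.13 -1.11  6.82]
0.65 [ 0.13 -2.04  7.87]
0.55 [ 0.13 -2.87  9.  ]
0.45 [ 0.13 -3.57 10.21]
0.35 [ 0.13 -4.15 11.48]
0.25 [ 0.13 -4.61 12.81]
0.15 [ 0.13 -4.92 14.17]
0.05 [ 0.13 -5.1  15.56]
0 [ 0.13 -5.14 16.26]
```

Emit:
move_arm:
  motion:
    - [0.1,1,1,0,0,0,0]
    - [0.1,1,2.5,0,0,0,0]
    - [0.1,1,4,0,0,0,0]
    - [0.1,1,5,0,0,0,0]
    - [0.1,1,5,0,0,0,0]

```text
time: 9.65
tool_pos: [0.5718, 0.1589, 0.1842]
ee_rot: [-179.9, 0.0, 83.2]
contact_force: [-1.2, -0.7, -0.9]
grip_width: -0.001
grip_force: 0.0
```

```bash
python3 arc.py
```

```text
t 9.65 tcp jig [ 67.8 -11.5 184.2] rot [-179.9    0.    83.2] F [-1.2 -0.7 -0.9]
0.95 [-0.03  0.03 -0.  ]
0.85 [-0.03 -1.09  0.83]
0.75 [-0.03 -2.12  1.78]
0.65 [-0.03 -3.06  2.83]
0.55 [-0.03 -3.88  3.96]
0.45 [-0.03 -4.58  5.17]
0.35 [-0.03 -5.17  6.44]
0.25 [-0.03 -5.62  7.77]
0.15 [-0.03 -5.94  9.13]
0.05 [-0.03 -6.12 10.52]
0 [-0.03 -6.15 11.22]
```

Follow the arc, about 0.6 rad/s at most.

Emit:
move_arm:
  motion:
    - [0,-0.5,0.4,0,0,0,0]
    - [0,-1.1,0.8,0,0,0,0]
    - [0,-1.6,1.3,0,0,0,0]
    - [0,-2.1,1.8,0,0,0,0]
    - [0,-2.6,2.3,0,0,0,0]

```text
time: 10.15
tool_pos: [0.546, 0.1629, 0.1627]
ee_rot: [180.0, -0.0, 83.2]
contact_force: [0.6, 0.2, 1.1]
grip_width: 0.003
grip_force: 0.7
```

```bash
python3 arc.py
```

```text
t 10.15 tcp jig [ 68.7  14.6 162.7] rot [180.   -0.   83.2] F [0.6 0.2 1.1]
0.95 [-0.12  2.64 -2.15]
0.85 [-0.12  1.52 -1.31]
0.75 [-0.12  0.49 -0.36]
0.65 [-0.12 -0.44  0.68]
0.55 [-0.12 -1.26  1.81]
0.45 [-0.12 -1.97  3.02]
0.35 [-0.12 -2.55  4.3 ]
0.25 [-0.12 -3.    5.62]
0.15 [-0.12 -3.32  6.99]
0.05 [-0.12 -3.5   8.37]
0 [-0.12 -3.54  9.07]
```

Emit:
move_arm:
  motion:
    - [-0.1,-0.4,0.7,0,0,0,0]
    - [-0.1,-0.8,1.2,0,0,0,0]
    - [-0.1,-1.2,1.8,0,0,0,0]
    - [-0.1,-1.6,2.4,0,0,0,0]
    - [-0.1,-1.9,3,0,0,0,0]

```text
time: 10.65
tool_pos: [0.527, 0.164, 0.1321]
ee_rot: [-180.0, 0.0, 83.2]
contact_force: [0.2, 1.2, 2.0]
grip_width: 0.006
grip_force: 0.6
```

```bash
python3 arc.py; python3 - <<'E'
from h import *
from rig import capture; import cv2
c=capture("side"); cv2.imwrite("pics/s2.png",cv2.convertScaleAbs(cv2.resize(c["pixels"][70:290,170:370,::-1],None,fx=2.7,fy=2.7,interpolation=cv2.INTER_CUBIC),alpha=1.3))
E
```

```text
t 10.65 tcp jig [ 67.6  33.6 132.1] rot [-180.     0.    83.2] F [0.2 1.2 2. ]
0.95 [-0.01  4.55 -5.21]
0.85 [-0.01  3.42 -4.37]
0.75 [-0.01  2.39 -3.42]
0.65 [-0.01  1.46 -2.38]
0.55 [-0.01  0.64 -1.25]
0.45 [-0.01 -0.07 -0.04]
0.35 [-0.01 -0.65  1.24]
0.25 [-0.01 -1.1   2.56]
0.15 [-0.01 -1.42  3.92]
0.05 [-0.01 -1.6   5.31]
0 [-0.01 -1.64  6.01]
```

View pics/s2.png

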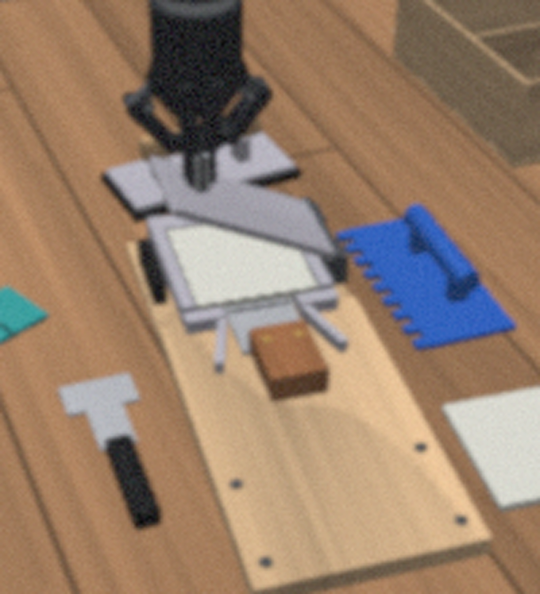

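The side view shows the fingertips on the cover near its free edge at (200,185), about half closed. The blade is still in place at (290,355). Continue.

Emit:
move_arm:
  motion:
    - [0,-0.3,0.6,0,0,0,0]
    - [0,-0.6,1.2,0,0,0,0]
    - [0,-0.9,1.9,0,0,0,0]
    - [0,-1.1,2.5,0,0,0,0]
    - [0,-1.3,3.1,0,0,0,0]

```text
time: 11.2
tool_pos: [0.5145, 0.1655, 0.1012]
ee_rot: [180.0, 0.0, 83.2]
contact_force: [0.5, -0.8, 0.8]
grip_width: -0.002
grip_force: 0.5
```

Emit:
move_arm:
  motion:
    - [0,-0.1,0.6,0,0,0,0]
    - [0,-0.2,1.1,0,0,0,0]
    - [0,-0.2,1.6,0,0,0,0]
    - [0,-0.3,2,0,0,0,0]
    - [0,-0.3,2.3,0,0,0,0]

```text
time: 11.7
tool_pos: [0.5113, 0.1659, 0.0783]
ee_rot: [-180.0, 0.0, 83.2]
contact_force: [-0.9, 0.4, 0.9]
grip_width: 0.001
grip_force: 0.4
```

```bash
python3 arc.py|sed -n '1p;9,12p'
```

```text
t 11.7 tcp jig [67.5 49.4 78.3] rot [-180.     0.    83.2] F [-0.9  0.4  0.9]
0.25 [-0.    0.47 -2.82]
0.15 [-0.    0.16 -1.46]
0.05 [-0.   -0.02 -0.07]
0 [-0.   -0.06  0.63]
```

Now press gently to the stop, watching force.

Emit:
move_arm:
  motion:
    - [0,0,0.3,0,0,0,0]
    - [0,0,0.5,0,0,0,0]
    - [0,0,0.6,0,0,0,0]
    - [0,0,0.7,0,0,0,0]
    - [0,0,0.7,0,0,0,0]

```text
time: 12.2
tool_pos: [0.5115, 0.1659, 0.0721]
ee_rot: [-180.0, 0.0, 83.2]
contact_force: [-1.5, -0.3, 3.9]
grip_width: -0.0
grip_force: 1.8
```

Emit:
move_arm:
  motion:
    - [0,0,0.1,0,0,0,0]
    - [0,0,0.1,0,0,0,0]

```text
time: 12.4
tool_pos: [0.5115, 0.1659, 0.0719]
ee_rot: [180.0, 0.0, 83.2]
contact_force: [-5.2, -0.1, 12.2]
grip_width: 0.002
grip_force: 6.1
```

The cover is on the stop (TCP at 72 mm as predicted, 12 N). Lift off and check.

Emit:
move_arm:
  motion:
    - [0,0,0,0,0,0,0]
    - [0,0,0,0,0,0,0]
    - [0,0,-0.5,0,0,0,0]
    - [0,0,-3,0,0,0,0]
    - [0,0,-7,0,0,0,0]

```text
time: 12.9
tool_pos: [0.5099, 0.1655, 0.1394]
ee_rot: [-179.7, 0.1, 83.2]
contact_force: [0.2, 0.1, -0.6]
grip_width: 0.003
grip_force: 0.0
```

Emit:
move_arm:
  motion:
    - [0,0,-4,0,0,0,0]
    - [0,0,-8,0,0,0,0]
    - [0,0,-12,0,0,0,0]
    - [0,0,-14,0,0,0,0]
    - [0,0,-14,0,0,0,0]

```text
time: 13.4
tool_pos: [0.5138, 0.1662, 0.2845]
ee_rot: [179.6, -0.1, 83.2]
contact_force: [0.6, 0.2, -0.3]
grip_width: 0.0
grip_force: 0.0
```

```bash
python3 - <<'E'
from h import *
from rig import capture; import cv2
c=capture("side"); cv2.imwrite("pics/s3.png",cv2.convertScaleAbs(cv2.resize(c["pixels"][110:260,200:340,::-1],None,fx=4,fy=4,interpolation=cv2.INTER_CUBIC),alpha=1.3))
P=[toworld(np.array(q)/1000)for q in((22.5,86,50),(112.5,86,50),(22.5,-80,50),(0,-30,23),(0,30,23))]
print(((proj(c,P)-[200,110])*4).round())
for a in(.05,.1): print(a,((proj(c,toworld([.0225,-.08+.166*np.cos(a)-.004*np.sin(a),.046+.166*np.sin(a)+.004*np.cos(a)]))-[200,110])*4).round())
E
```

```text
[[110. 255.]
 [ 79. 171.]
 [379. 212.]
 [310. 283.]
 [213. 299.]]
0.05 [[110. 243.]]
0.1 [[111. 232.]]
```

View pics/s3.png

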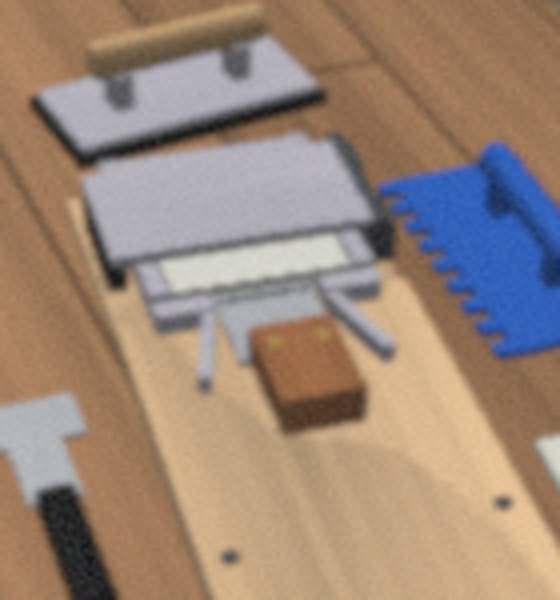

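The cover lies flat on its stop (near corner at about (110,262), against 255 predicted for level). The blade is straight with its line at the tile edge, and the float, trowel and scraper look undisturbed. Handing in.

```bash
python3 -c "
from rig import env
print(env.finish_job())"
```

```text
the job is handed in; nothing more can be done
None
```

The job is handed in, with no verdict returned: at my last measurement the blade's line was within about 1 mm of the upper tile's front edge, and the cover then closed gently onto its stop (12 N at contact), with the tile in its seat and no visible disturbance to the other things.

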